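Load the sprung tin lift at the food pantry

TASK

At the food pantry table, load the two slim tall tins (the narrow ones, not the half-height one, the wide tins or the jar) into the open-topped spring lift: set them upright, side by side, on its platform, which sinks as each is added. Set them down softly enough that the platform never goes down to its bottom stop, and let go of them.

Things in the scene. Friction and masses are not known exactly. Their poses are not given: they have to be found in the camera images.
- tin_a: One of the two slim tall tins: food tin with a pale and red sleeve (as on all the tins), 54 mm across and 89 mm tall, about 0.2 kg (up to 15 % more or less), standing upright on the table; origin at the centre of its underside, z up along its axis. Near it: a wider tin (74 mm across, 100 tall), a half-height tin (54 across, 40 tall) and a jar (68 across, 100 tall), all 25 mm or more apart.
- tin_b: The other slim tall tin, the same: food tin with a pale and red sleeve (as on all the tins), 54 mm across and 89 mm tall, about 0.2 kg (up to 15 % more or less), standing upright on the table; origin at the centre of its underside, z up along its axis. 
- platform_top (a point): Centre of the upper face of the lift's level sprung platform (grey plastic, 126 mm in x by 216 mm in y); z up, moves with it. Room for two tins side by side along y, say 55 mm either side of the centre. It lies in an open-topped aluminium box fixed to the table: inside 130 x 220 mm, walls 6 mm, rim 116 mm above the table. Empty, it stands 12 mm below the rim.
- platform (a joint): How far the platform has sunk, in m: 0 empty, at the top; 0.07 at the bottom stop. The spring needs 0.4 N before it yields and then 120 N per metre, damped: it sinks about 13 mm under one slim tin and about 29 mm (24 to 35) under both.

How it is judged (in metres and radians):
On the way:
1. one slim tall tin stands on the platform, which has sunk under it (((z of tin_a in the frame of platform_top between -0.008 and 0.008 m and x of tin_a in the frame of platform_top between -0.055 and 0.055 m and y of tin_a in the frame of platform_top between -0.1 and 0.1 m and angle between tin_a's own z axis and vertical below 0.17 rad) or (z of tin_b in the frame of platform_top between -0.008 and 0.008 m and x of tin_b in the frame of platform_top between -0.055 and 0.055 m and y of tin_b in the frame of platform_top between -0.1 and 0.1 m and angle between tin_b's own z axis and vertical below 0.17 rad)) and value of joint platform above 0.006 m), for 0.2 s.
At the end, for the whole second after the job is handed in: Both slim tall tins stand upright (within 10 degrees) inside the lift with their undersides on the platform (within 8 mm), at rest, and the platform has sunk 20 to 40 mm under the two of them (z of tin_a in the frame of platform_top between -0.008 and 0.008 m and x of tin_a in the frame of platform_top between -0.055 and 0.055 m and y of tin_a in the frame of platform_top between -0.1 and 0.1 m and angle between each of tin_a, tin_b's own z axis and vertical below 0.17 rad and z of tin_b in the frame of platform_top between -0.008 and 0.008 m and x of tin_b in the frame of platform_top between -0.055 and 0.055 m and y of tin_b in the frame of platform_top between -0.1 and 0.1 m and value of joint platform between 0.02 and 0.04 m and linear speed of each of tin_a, tin_b below 0.02 m/s); the robot touches nothing.
It fails at once if the platform is driven down to its bottom stop (sunk more than 65 mm) (value of joint platform above 0.065 m).
It also fails if it takes over 64 s, if anything falls off the work surface, if the arm or the gripper's body presses on something with over 40 N, if the wrist force passes 120 N, or if a joint passes its speed limit or range.

ROBOT

A 6-joint arm with a two-finger parallel gripper is mounted at the origin on the work surface. World frame = base frame: x ahead of the robot, y to its left, z up, the work surface at z = 0. Lengths are in mm, angles in rad, forces in N, time in s.
With the tool pointing down it reaches from about 275 to 750 mm from the base axis. Payload 10.2 kg.
Tool frame: the origin (TCP) lies midway between the tips of the shut fingers; the grasp point (between the pads) lies 19 mm behind it; z points along the fingers, y is the direction in which the jaws open and shut (so a half turn about z gives the same grasp; the last joint's range is limited). The gripper opens to 85 mm and grips with 20 to 120 N. Pads are 22 mm wide; open, the fingers measure 114 mm over their backs; the gripper's body (76 mm by 85 mm) begins 54 mm behind the grasp point. The pads swing forward as they close: fully open they stand 13 mm farther back than shut.
Start: joints at [1.007, 0.313, 1.498, -0, 1.331, -0.223], TCP at [175.489, 494.808, 231.294] pointing down, gripper open.
Joint ranges: [-2.94, 2.94], [-0.97, 2.17], [0.19, 2.56], [-1.23, 4.37], [0.02, 3.11], [-2.88, 2.88]. Speed limits (rad/s): [2.39, 2.39, 3.01, 3.14, 3.14, 3.14].

INTERFACE

Orientations are given as a unit quaternion [w, x, y, z].
In Python, from rig import sense, optics, ctrl gives the robot as it stands.
- The arm moves only by the tool play_rows, never from a script. Its argument "plan" is a list of rows, each a list of 7 numbers: the shift along the world's x, y, z in mm, then the turn, a rotation vector about the world's x, y, z in rad, then the opening, from -1 (shut) to 1 (fully open), so that 0 is half open. A call has 1 to 5 rows; each row shifts and turns the pose as measured when the row begins; what a row does not reach is not made up. A row lasts 1/12 s, in which the tool goes at most 41.7 mm and 7.16 degrees, less where a joint would pass 70% of its speed; a pose out of reach is approached as far as the arm can. A call is refused whole if a number of a shift passes 41.7 or a number of a turn 0.125, either way. A call with a gripper value outside its range is refused whole. The fingers move at their own pace and stop on an object; "grip_force" is the grip in N (left out, the last holds). Time passes only in rows, so rows that do not move let the fingers close. It gives the time, the measured TCP pose, the force and the opening at its end, in the units of the state.
- sense(): the state, without advancing time (a new reading comes with each control period).
- optics.capture(name): name is "scene" or "top"; returns a dict with "img" (384x512x3 uint8, blue, green, red), "fx", "fy", "cx", "cy" (pixels), "world_to_cam" (4x4, takes a point from world to camera coordinates). Camera axes: x right, y up, looking along -z (the intrinsics and any distortion apply to the point x, -y, -z); pixel columns grow to the right and rows downward; lengths in mm; the calibration is good to about 2 mm. A picture is of the moment at which its call begins. There is no depth.
- ctrl.finish_job(): hands the job in, once; it reports no verdict.
The state is a dict: "time_s": time; "joints": joint angles; "dq": joint speeds; "tau": joint torques, N m; "eef_pos": TCP position; "ee_rot": TCP orientation; "force": force on the tool from outside, world axes, zero at the start; "wrist_torque": the same for the moment, N m; "grip_width": opening from 0.0 (shut) to 1.0 (fully open).
Only numpy, scipy, OpenCV 4.12 (cv2) and the standard library are available. Lean on these libraries where they do the work, as an engineer would, in place of code of your own. Each camera call takes 0.05 s, during which the arm holds its last target. There are 200 camera calls.

## Working session

There is one attempt and no reset: what is moved stays moved. The work goes in short steps, Python scripts to look and compute and a tool call to move; the robot and the scene stay as the last step left them, time stands still between calls to the robot, and variables do not carry over. Pictures are saved under pics/ and viewed, about 8 in all and at most 12, crops included, and the job is handed in when it is done.

Besides the shell and the picture viewer there is one more tool, called after ">>>" by a JSON object that holds its "name" and its "arguments", one argument or row to a line. play_rows: Moves the arm, as the interface text tells. Its arguments: {"type":"object","properties":{"plan":{"type":"array"},"grip_force":{"type":"number"}},"required":["plan"]}

```bash
mkdir -p pics; ls
cat > h.py <<'E'
import numpy as np, cv2
from rig import sense, optics, ctrl
def ray(c,u,v):
    p=np.array([[[u,v]]],float)
    d=np.array([(u-c['cx'])/c['fx'],-(v-c['cy'])/c['fy'],-1.])
    M=np.array(c['world_to_cam']);R=M[:3,:3]
    return -R.T@M[:3,3],R.T@d
def onz(c,u,v,z):
    o,d=ray(c,u,v);return o+d*(z-o[2])/d[2]
def proj(c,P):
    M=np.array(c['world_to_cam']);q=M[:3,:3]@np.array(P,float)+M[:3,3]
    return c['cx']+c['fx']*q[0]/-q[2], c['cy']-c['fy']*q[1]/-q[2]
E
python3 - <<'E'
from h import *
s=sense();print(s)
for n in('scene','top'):
    c=optics.capture(n);cv2.imwrite(f'pics/{n}0.png',c['img']);print({k:v for k,v in c.items() if k!='img'})
    np.save(f'pics/{n}0.npy',c,allow_pickle=True)
E
```

```text
pics
{'time_s': 0.0, 'joints': array([ 1.00660061e+00,  3.13433036e-01,  1.49844890e+00,  4.56078553e-06,
        1.33099942e+00, -2.23405987e-01]), 'dq': array([-6.86755987e-05, -1.72814666e-03, -1.19683674e-03, -6.23087085e-04,
       -2.12804335e-05,  1.88690877e-05]), 'tau': array([-3.68968376e-04, -4.12266648e+01, -2.59742939e+01, -2.21430714e-04,
        4.14602197e-03,  5.69300511e-06]), 'eef_pos': array([175.34146038, 494.5764138 , 230.7393109 ]), 'ee_rot': array([-2.49282823e-04,  1.69572008e-01,  9.85517589e-01, -5.94179320e-04]), 'force': array([-0.16841124,  0.41870248, -0.8101813 ]), 'wrist_torque': array([ 0.011865  , -0.0144042 ,  0.00380366]), 'grip_width': 0.9989735094750725}
{'fx': 471.7739194654255, 'fy': 471.7739194654255, 'cx': 261.30963234332427, 'cy': 194.70956833525221, 'world_to_cam': array([[-4.96269798e-01,  8.67994521e-01,  1.73723599e-02,
         1.98421530e+02],
       [-7.23536391e-01, -4.24570190e-01,  5.44274971e-01,
         3.60271833e+02],
       [ 4.79803479e-01,  2.57537695e-01,  8.38726986e-01,
        -1.34979745e+03],
       [ 0.00000000e+00,  0.00000000e+00,  0.00000000e+00,
         1.00000000e+00]])}
{'fx': 400.7124104764275, 'fy': 400.7124104764275, 'cx': 254.42227403402015, 'cy': 188.02146256936007, 'world_to_cam': array([[ 1.14313308e-02, -9.99149101e-01,  3.96282446e-02,
         3.47385202e+01],
       [ 9.90425811e-01,  1.67661766e-02,  1.37024118e-01,
        -5.28887373e+02],
       [-1.37571938e-01,  3.76824683e-02,  9.89774719e-01,
        -8.82313219e+02],
       [ 0.00000000e+00,  0.00000000e+00,  0.00000000e+00,
         1.00000000e+00]])}
```

View pics/scene0.png

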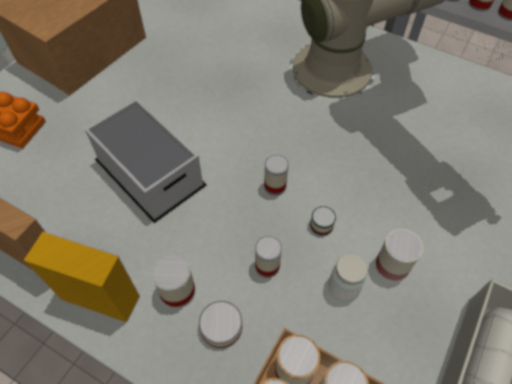

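View pics/top0.png

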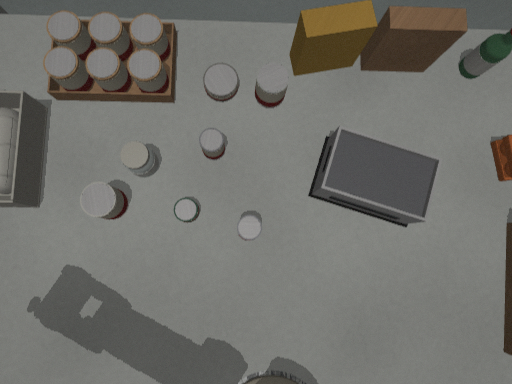

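The slim tins are at about (276,170) and (268,255) in the scene view, and (249,228) and (211,142) in the top view. The grey lift is at (150,160) in the scene view and (378,175) in the top view. I'll enlarge these areas to pick out the lids and the rim.

Run:
```python
from h import *
S=np.load('pics/scene0.npy',allow_pickle=True).item()['img'];T=np.load('pics/top0.npy',allow_pickle=True).item()['img']
z=lambda im,x,y,w,h,k:cv2.resize(im[y:y+h,x:x+w],(w*k,h*k),interpolation=cv2.INTER_CUBIC)
a=np.hstack([z(S,255,145,50,50,6),z(S,245,228,50,50,6)])
b=np.hstack([z(T,225,205,50,50,6),z(T,188,118,50,50,6)])
cv2.imwrite('pics/tins.png',cv2.convertScaleAbs(np.vstack([a,b])[:600],alpha=1.3))
cv2.imwrite('pics/box.png',cv2.convertScaleAbs(np.hstack([z(S,80,95,133,130,3),z(T,308,120,133,130,3)]),alpha=1.5))
```

```text
(no output)
```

View pics/tins.png

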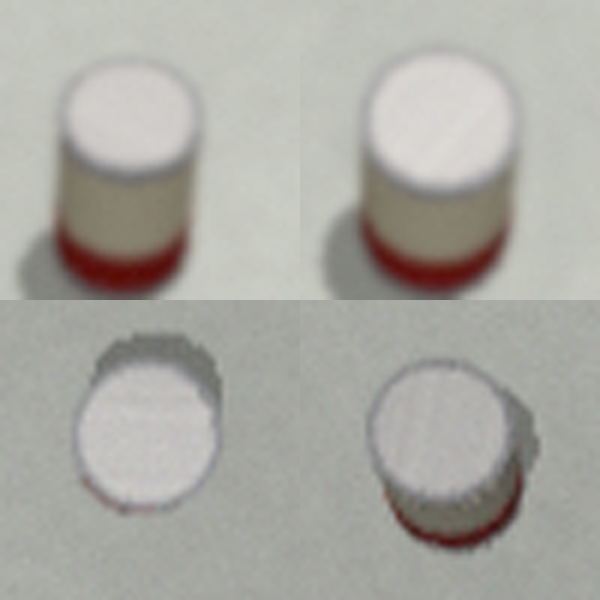

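View pics/box.png

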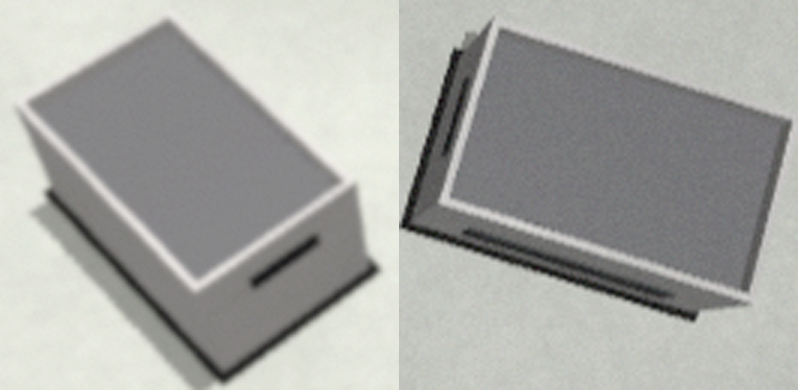

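The tin crops show clean pale lid ellipses in both views. The box crops show all four rim corners in both views. Next I'll triangulate them.

```bash
cat >> h.py <<'E'
def tri(c1,p1,c2,p2):
    o1,d1=ray(c1,*p1);o2,d2=ray(c2,*p2);d1/=np.linalg.norm(d1);d2/=np.linalg.norm(d2)
    t=np.linalg.lstsq(np.c_[d1,-d2],o2-o1,rcond=None)[0]
    a,b=o1+t[0]*d1,o2+t[1]*d2
    return (a+b)/2,np.linalg.norm(a-b)
def lid(im,x,y,w=50):
    k=im[y:y+w,x:x+w].astype(int);tab=np.median(k.reshape(-1,3),0)
    m=((k[...,2]-k[...,1]>tab[2]-tab[1]+2)&(k.min(2)>tab.min()+10)).astype(np.uint8)
    m=cv2.morphologyEx(m,cv2.MORPH_OPEN,np.ones((3,3)))
    q=max(cv2.findContours(m,0,1)[0],key=cv2.contourArea)
    e=cv2.fitEllipse(cv2.convexHull(q));return (e[0][0]+x,e[0][1]+y),np.round(e[1],1)
E
python3 - <<'E'
from h import *
S=np.load('pics/scene0.npy',allow_pickle=True).item();T=np.load('pics/top0.npy',allow_pickle=True).item()
for n,s,t in(('A',(255,145),(225,205)),('B',(245,228),(188,118))):
    p,e=lid(S['img'],*s);q,f=lid(T['img'],*t);P,g=tri(S,p,T,q)
    print(n,p,e,q,f,P.round(1),'gap',g.round(1), onz(S,*p,89).round(1),onz(T,*q,89).round(1))
s=np.array([(197,290),(20,107),(168,17),(355,182)])/3+[80,95]-.5+.17
t=(np.array([(497,18),(792,120),(750,302),(440,207)])-[399,0])/3+[308,120]-.5+.17
C=[]
for a,b in zip(s,t):
    P,g=tri(S,a,T,b);C.append(P);print(P.round(1),g.round(1))
C=np.array(C);print(C.mean(0).round(1),[np.linalg.norm(C[i]-C[(i+1)%4]).round(1) for i in range(4)])
d=(C[0]-C[1])+(C[3]-C[2]);print('long axis deg',np.degrees(np.arctan2(d[1],d[0])))
s_=sense();from scipy.spatial.transform import Rotation as R
w,x,y,z=s_['ee_rot'];print(R.from_quat([x,y,z,w]).as_matrix().round(3))
E
```

```text
A (275.95021057128906, 164.03076362609863) [ 8.8 15.3] (253.36507987976074, 224.0145320892334) [11.1 14.3] [441.   51.8  91.7] gap 13.0 [437.  57.  89.] [443.5  45.6  89. ]Traceback (most recent call last):
  File "<stdin>", line 4, in <module>
  File "h.py", line 22, in lid
    q=max(cv2.findContours(m,0,1)[0],key=cv2.contourArea)
ValueError: max() iterable argument is empty
```

```bash
cat >> h.py <<'E'
def lid(im,u,v,w=22,lo=7):
    x,y=int(u)-w,int(v)-w;k=cv2.resize(im[y:y+2*w,x:x+2*w],None,fx=4,fy=4,interpolation=cv2.INTER_CUBIC)
    k=cv2.GaussianBlur(k,(7,7),0);m=np.zeros((k.shape[0]+2,)*2,np.uint8)
    cv2.floodFill(k,m,(int((u-x)*4),int((v-y)*4)),0,(lo,)*3,(lo,)*3,4|cv2.FLOODFILL_MASK_ONLY|cv2.FLOODFILL_FIXED_RANGE|(255<<8))
    q=max(cv2.findContours(m[1:-1,1:-1],0,1)[0],key=cv2.contourArea)
    e=cv2.fitEllipse(cv2.convexHull(q));return ((e[0][0]+.5)/4-.5+x,(e[0][1]+.5)/4-.5+y),np.round(np.array(e[1])/4,1)
E
cat > m.py <<'E'
from h import *
S=np.load('pics/scene0.npy',allow_pickle=True).item();T=np.load('pics/top0.npy',allow_pickle=True).item()
print(S['img'][164,276],S['img'][150,260],T['img'][228,249],T['img'][245,265])
for lo in (7,9,11):
  for n,s,t in(('A',(276,164),(249,228)),('B',(268,247),(211,139))):
    p,e=lid(S['img'],*s,lo=lo);q,f=lid(T['img'],*t,lo=lo);P,g=tri(S,p,T,q)
    print(n,np.round(p,1),e,np.round(q,1),f,P.round(1),'gap',g.round(1), onz(S,*p,89).round(1),onz(T,*q,89).round(1))
s=np.array([(197,290),(20,107),(168,17),(355,182)])/3+[80,95]-.5+.17
t=(np.array([(497,18),(792,120),(750,302),(440,207)])-[399,0])/3+[308,120]-.5+.17
C=[]
for a,b in zip(s,t):
    P,g=tri(S,a,T,b);C.append(P);print(P.round(1),g.round(1))
C=np.array(C);print(C.mean(0).round(1),[np.linalg.norm(C[i]-C[(i+1)%4]).round(1) for i in range(4)])
d=(C[0]-C[1])+(C[3]-C[2]);print('long axis deg',np.degrees(np.arctan2(d[1],d[0])))
E
python3 m.py
```

```text
[155 158 160] [147 154 152] [145 146 147] [124 129 127]
A [276.4 163.5] [15.1 19.1] [249.  227.2] [21.4 21.6] [436.2  56.2  89.6] gap 2.7 [435.3  57.2  89. ] [436.7  54.9  89. ]
B [268.1 247.4] [19.3 21.6] [210.9 139.3] [20.3 21.1] [626.2 141.8  89.1] gap 2.5 [625.7 142.9  89. ] [626.7 140.6  89. ]
A [276.4 163.5] [15.5 19.5] [249.  227.1] [21.6 21.9] [436.2  56.1  89.6] gap 2.8 [435.3  57.2  89. ] [436.8  54.8  89. ]
B [268.1 247.3] [19.8 22. ] [210.9 139.3] [20.6 21.3] [626.3 141.8  89.2] gap 2.4 [625.7 142.8  89. ] [626.8 140.7  89. ]
A [276.4 163.5] [15.9 19.9] [249.  227.1] [21.9 22. ] [436.2  56.2  89.9] gap 2.8 [435.1  57.2  89. ] [436.8  54.9  89. ]
B [268.1 247.3] [20.1 22.4] [210.9 139.3] [20.8 21.5] [626.2 141.8  89.3] gap 2.4 [625.6 142.8  89. ] [626.7 140.7  89. ]
[ 654.4 -135.5  116.6] 5.6
[ 586.2 -352.2  110.6] 1.6
[ 454.8 -315.8  109.1] 1.7
[518.3 -95.3 111.6] 2.3
[ 553.5 -224.7  112. ] [np.float64(227.3), np.float64(136.4), np.float64(229.4), np.float64(141.9)]
long axis deg 73.23785793050234
```

>>> {"name": "play_rows", "arguments": {
  "plan": [
    [21,-35,0,0,0,0,1],
    [21,-35,0,0,0,0,1],
    [21,-35,0,0,0,0,1],
    [21,-35,0,0,0,0,1],
    [21,-35,0,0,0,0,1]
  ],
  "grip_force": 40
}}

```text
time_s: 0.52
eef_pos: [278.1, 317.4, 228.3]
ee_rot: [-0.002, 0.164, 0.987, -0.001]
force: [1.1, -0.1, 0.2]
grip_width: 0.999
```

>>> {"name": "play_rows", "arguments": {
  "plan": [
    [21,-35,0,0,0,0,1],
    [21,-35,0,0,0,0,1],
    [21,-35,0,0,0,0,1],
    [21,-35,0,0,0,0,1],
    [21,-35,0,0,0,0,1]
  ]
}}

```text
time_s: 0.93
eef_pos: [382.5, 136.8, 227.9]
ee_rot: [-0.002, 0.163, 0.987, -0.001]
force: [-0.6, 1.5, -0.7]
grip_width: 0.996
```

>>> {"name": "play_rows", "arguments": {
  "plan": [
    [21,-32,-10,0,0,0,1],
    [21,-32,-20,0,0,0,1],
    [12,-17,-30,0,0,0,1],
    [0,0,-20,0,0,0,1],
    [0,0,0,0,0,0,1]
  ]
}}

```text
time_s: 1.35
eef_pos: [439.7, 46.6, 146.9]
ee_rot: [0.0, 0.168, 0.986, -0.002]
force: [-1.0, 0.0, 0.6]
grip_width: 0.999
```

>>> {"name": "play_rows", "arguments": {
  "plan": [
    [-3.5,9.5,0,0,0,0,1],
    [0,0,0,0,0,0,1]
  ]
}}

```text
time_s: 1.52
eef_pos: [435.6, 56.8, 147.1]
ee_rot: [-0.001, 0.168, 0.986, -0.002]
force: [-0.0, 0.0, -1.2]
grip_width: 0.995
```

Run:
```python
from h import *
s=sense();print(s['eef_pos'],s['ee_rot'])
S=optics.capture('scene');T=optics.capture('top')
k=lambda c,x,y:cv2.resize(c['img'][y:y+130,x:x+130],(390,390))
cv2.imwrite('pics/preA.png',np.hstack([k(S,210,90),k(T,185,150)]))
```

```text
[435.56470561  56.78855433 147.12864597] [-6.13282137e-04  1.68427976e-01  9.85712494e-01 -1.58750134e-03]
```

View pics/preA.png

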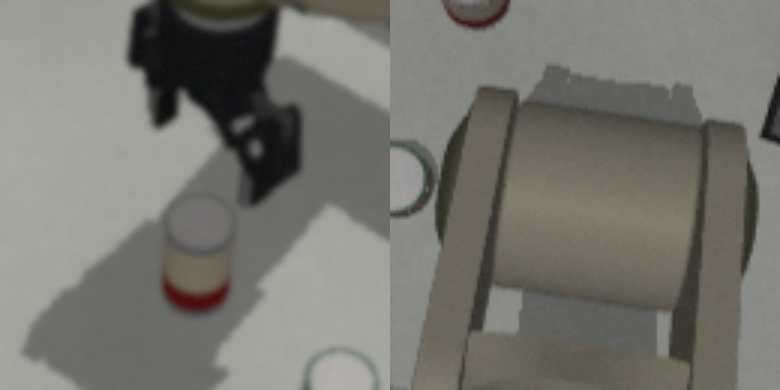

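The open fingers straddle tin A: tips at about (162,125) and (255,200) in the left crop, lid at (200,222). Now I'll descend, close and lift.

>>> {"name": "play_rows", "arguments": {
  "plan": [
    [0,0,-25,0,0,0,1],
    [0,0,-25,0,0,0,1],
    [0,0,-20,0,0,0,1],
    [0,0,-15,0,0,0,1],
    [0,0,-8,0,0,0,1]
  ]
}}

```text
time_s: 2.03
eef_pos: [440.4, 59.0, 59.4]
ee_rot: [0.01, 0.164, 0.986, -0.001]
force: [0.0, 0.5, 0.4]
grip_width: 1.002
```

>>> {"name": "play_rows", "arguments": {
  "plan": [
    [0,0,-4,0,0,0,1],
    [0,0,0,0,0,0,1]
  ]
}}

```text
time_s: 2.2
eef_pos: [440.5, 59.8, 55.6]
ee_rot: [0.01, 0.164, 0.986, -0.001]
force: [-1.1, -0.2, 1.1]
grip_width: 1.003
```

>>> {"name": "play_rows", "arguments": {
  "plan": [
    [-4,-3,-4,0.005,0.019,0,1],
    [0,0,-4,0,0,0,1],
    [0,0,0,0,0,0,1]
  ]
}}

```text
time_s: 2.45
eef_pos: [437.6, 56.7, 49.3]
ee_rot: [0.002, 0.163, 0.987, -0.0]
force: [-0.7, -0.8, -0.1]
grip_width: 0.999
```

>>> {"name": "play_rows", "arguments": {
  "plan": [
    [-1,0,-3,0,0,0,1],
    [0,0,0,0,0,0,-1],
    [0,0,0,0,0,0,-1],
    [0,0,0,0,0,0,-1],
    [0,0,0,0,0,0,-1]
  ]
}}

```text
time_s: 2.87
eef_pos: [437.2, 56.4, 47.1]
ee_rot: [0.003, 0.163, 0.987, -0.0]
force: [0.1, 0.1, -1.6]
grip_width: 0.625
```

>>> {"name": "play_rows", "arguments": {
  "plan": [
    [0,0,0,0,0,0,-1],
    [0,0,0,0,0,0,-1],
    [0,0,0,0,0,0,-1],
    [0,0,0,0,0,0,-1],
    [0,0,0,0,0,0,-1]
  ]
}}

```text
time_s: 3.28
eef_pos: [437.2, 56.4, 47.1]
ee_rot: [0.003, 0.163, 0.987, -0.0]
force: [0.7, 0.1, 0.4]
grip_width: 0.615
```

>>> {"name": "play_rows", "arguments": {
  "plan": [
    [0,0,8,0,0,0,-1],
    [0,0,15,0,0,0,-1],
    [0,0,25,0,0,0,-1],
    [0,0,35,0,0,0,-1],
    [0,0,35,0,0,0,-1]
  ]
}}

```text
time_s: 3.7
eef_pos: [431.9, 57.1, 164.8]
ee_rot: [-0.006, 0.163, 0.987, -0.001]
force: [1.4, 0.0, -1.9]
grip_width: 0.621
```

>>> {"name": "play_rows", "arguments": {
  "plan": [
    [11,-20,25,0,0,0,-1],
    [11,-30,25,0,0,0,-1],
    [12,-37,10,0,0,0,-1],
    [12,-37,0,0,0,0,-1],
    [12,-37,0,0,0,0,-1]
  ]
}}

```text
time_s: 4.12
eef_pos: [490.0, -104.2, 239.4]
ee_rot: [0.001, 0.158, 0.987, -0.001]
force: [0.3, 0.2, -1.9]
grip_width: 0.623
```

>>> {"name": "play_rows", "arguments": {
  "plan": [
    [12,-37,0,0,0,0,-1],
    [12,-37,0,0,0,0,-1],
    [12,-37,0,0,0,0,-1],
    [8,-25,0,0,0,0,-1],
    [0,0,0,0,0,0,-1]
  ]
}}

```text
time_s: 4.53
eef_pos: [534.1, -252.9, 241.5]
ee_rot: [0.002, 0.161, 0.987, -0.001]
force: [-0.3, -0.2, -2.2]
grip_width: 0.624
```

>>> {"name": "play_rows", "arguments": {
  "plan": [
    [3,-25,-10,0,0,0,-1],
    [0,0,-20,0,0,0,-1],
    [0,0,-20,0,0,0,-1],
    [0,0,-12,0,0,0,-1],
    [0,0,0,0,0,0,-1]
  ]
}}

```text
time_s: 4.95
eef_pos: [536.0, -279.5, 178.8]
ee_rot: [0.001, 0.162, 0.987, -0.001]
force: [-0.2, 0.3, -2.4]
grip_width: 0.622
```

Run:
```python
from h import *
s=sense();print(s['eef_pos'],s['ee_rot'])
S=optics.capture('scene');T=optics.capture('top')
k=lambda c,x,y:cv2.resize(c['img'][y:y+150,x:x+150],(400,400))
cv2.imwrite('pics/preP.png',np.hstack([k(S,70,75),k(T,300,105)]))
```

```text
[ 536.03505221 -279.52318453  178.77336715] [ 1.36297614e-03  1.61860458e-01  9.86812253e-01 -9.55178610e-04]
```

View pics/preP.png

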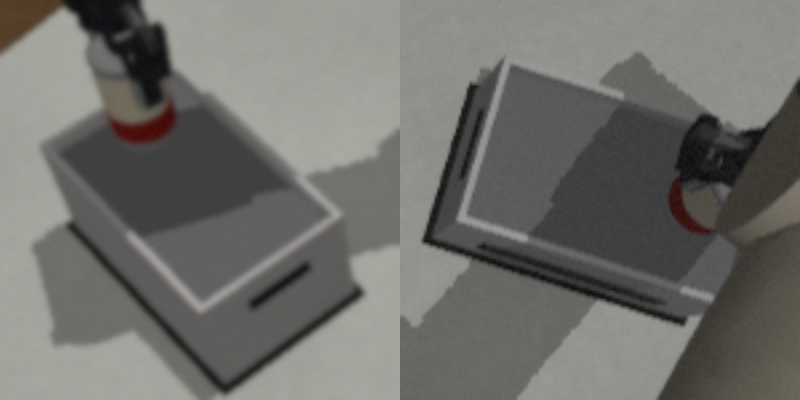

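Tin A hangs upright over the far half of the box, its base at about (142,130) in the left crop and clear of the rim. I'll lower it gently.

>>> {"name": "play_rows", "arguments": {
  "plan": [
    [1,1.5,-10,0,0,0,-1],
    [0,0,-10,0,0,0,-1],
    [0,0,-5,0,0,0,-1],
    [0,0,-3,0,0,0,-1],
    [0,0,0,0,0,0,-1]
  ]
}}

```text
time_s: 5.47
eef_pos: [539.0, -277.9, 154.4]
ee_rot: [0.005, 0.161, 0.987, -0.003]
force: [0.5, 0.3, -1.9]
grip_width: 0.622
```

>>> {"name": "play_rows", "arguments": {
  "plan": [
    [0,0,-3,0,0,0,-1],
    [0,0,-3,0,0,0,-1],
    [0,0,-3,0,0,0,-1],
    [0,0,0,0,0,0,-1]
  ]
}}

```text
time_s: 5.8
eef_pos: [539.4, -278.0, 145.3]
ee_rot: [0.006, 0.161, 0.987, -0.003]
force: [0.7, -0.8, -1.3]
grip_width: 0.621
```

>>> {"name": "play_rows", "arguments": {
  "plan": [
    [-1,0,-3,0.008,0.011,0,-1],
    [0,0,-3,0,0,0,-1],
    [0,0,-2,0,0,0,-1],
    [0,0,0,0,0,0,-1],
    [0,0,0,0,0,0,-1]
  ]
}}

```text
time_s: 6.22
eef_pos: [538.7, -278.3, 137.4]
ee_rot: [0.0, 0.161, 0.987, -0.0]
force: [-0.1, -0.4, 0.8]
grip_width: 0.622
```

>>> {"name": "play_rows", "arguments": {
  "plan": [
    [0,0,0,0,0,0,0.6],
    [0,0,0,0,0,0,0.6],
    [0,0,0,0,0,0,0.6],
    [0,0,0,0,0,0,0.6],
    [0,0,0,0,0,0,0.6]
  ]
}}

```text
time_s: 6.63
eef_pos: [539.0, -278.7, 138.0]
ee_rot: [0.001, 0.161, 0.987, -0.001]
force: [0.0, 0.7, 0.1]
grip_width: 0.801
```

>>> {"name": "play_rows", "arguments": {
  "plan": [
    [0,0,10,0,0,0,0.6],
    [0,0,15,0,0,0,0.6],
    [0,0,30,0,0,0,0.6],
    [0,0,30,0,0,0,1],
    [0,0,30,0,0,0,1]
  ]
}}

```text
time_s: 7.05
eef_pos: [536.2, -276.7, 253.2]
ee_rot: [-0.005, 0.161, 0.987, 0.002]
force: [0.8, 0.1, -0.9]
grip_width: 0.997
```

>>> {"name": "play_rows", "arguments": {
  "plan": [
    [8,38,0,0,0,0,1],
    [8,38,0,0,0,0,1],
    [8,38,0,0,0,0,1],
    [8,38,0,0,0,0,1],
    [8,38,0,0,0,0,1]
  ]
}}

```text
time_s: 7.47
eef_pos: [577.0, -88.3, 266.3]
ee_rot: [0.004, 0.167, 0.986, -0.002]
force: [0.4, -1.4, -0.1]
grip_width: 0.998
```

>>> {"name": "play_rows", "arguments": {
  "plan": [
    [8,38,0,0,0,0,1],
    [8,38,0,0,0,0,1],
    [8,38,0,0,0,0,1],
    [8,38,0,0,0,0,1],
    [8,38,0,0,0,0,1]
  ]
}}

```text
time_s: 7.88
eef_pos: [617.0, 111.7, 272.3]
ee_rot: [0.007, 0.167, 0.986, -0.002]
force: [1.0, -1.3, 0.7]
grip_width: 1.0
```

Run:
```python
from h import *
s=sense();print(s['eef_pos'],s['ee_rot'])
S=optics.capture('scene');T=optics.capture('top')
np.save('pics/S1.npy',S,allow_pickle=True);np.save('pics/T1.npy',T,allow_pickle=True)
k=lambda c,x,y:cv2.resize(c['img'][y:y+150,x:x+150],(400,400))
cv2.imwrite('pics/postA.png',np.hstack([k(S,70,75),k(T,300,105)]))
```

```text
[616.98238594 111.65211715 272.2670655 ] [ 0.00691559  0.1674717   0.98585019 -0.00219116]
```

View pics/postA.png

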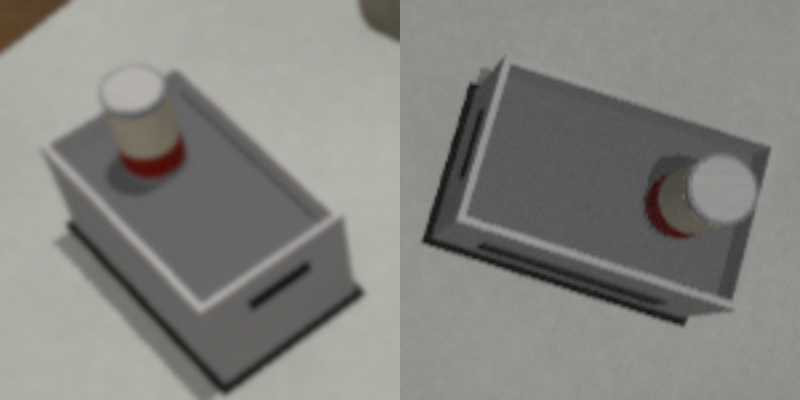

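Tin A stands upright on the platform, lid at (133,88) and base at (152,160) in the left crop, and the platform has visibly sunk. Next is tin B.

>>> {"name": "play_rows", "arguments": {
  "plan": [
    [9,30,-10,0.007,0.013,0,1],
    [0,0,-35,0,0,0,1],
    [0,0,-35,0,0,0,1],
    [0,0,-30,0,0,0,1],
    [0,0,0,0,0,0,1]
  ]
}}

```text
time_s: 8.4
eef_pos: [627.0, 147.8, 164.3]
ee_rot: [0.005, 0.163, 0.987, 0.002]
force: [-2.0, -0.1, -1.1]
grip_width: 1.0
```

>>> {"name": "play_rows", "arguments": {
  "plan": [
    [-1,-6,-20,-0.002,0.01,0,1],
    [0,0,-15,0,0,0,1],
    [0,0,-15,0,0,0,1],
    [0,0,-10,0,0,0,1],
    [0,0,0,0,0,0,1]
  ]
}}

```text
time_s: 8.82
eef_pos: [628.8, 139.6, 111.4]
ee_rot: [0.004, 0.164, 0.987, 0.0]
force: [0.2, -0.3, 0.4]
grip_width: 1.003
```

>>> {"name": "play_rows", "arguments": {
  "plan": [
    [-3,2,-15,0,0.009,0,1],
    [0,0,-15,0,0,0,1],
    [0,0,-15,0,0,0,1],
    [-1,0,-12,0,0,0,1],
    [0,0,0,0,0,0,1]
  ]
}}

```text
time_s: 9.23
eef_pos: [627.2, 141.6, 57.5]
ee_rot: [0.003, 0.164, 0.986, 0.001]
force: [0.2, -0.3, -0.5]
grip_width: 0.998
```

>>> {"name": "play_rows", "arguments": {
  "plan": [
    [-1,0,-6,0,0.006,0,1],
    [0,0,-5,0,0,0,1],
    [0,0,0,0,0,0,-1],
    [0,0,0,0,0,0,-1],
    [0,0,0,0,0,0,-1]
  ]
}}

```text
time_s: 9.65
eef_pos: [627.6, 141.9, 48.8]
ee_rot: [0.002, 0.164, 0.986, 0.0]
force: [-0.8, 0.1, 0.6]
grip_width: 0.62
```

>>> {"name": "play_rows", "arguments": {
  "plan": [
    [0,0,0,0,0,0,-1],
    [0,0,0,0,0,0,-1],
    [0,0,0,0,0,0,-1],
    [0,0,0,0,0,0,-1],
    [0,0,0,0,0,0,-1]
  ]
}}

```text
time_s: 10.07
eef_pos: [627.6, 141.9, 49.3]
ee_rot: [0.002, 0.164, 0.986, 0.0]
force: [0.7, -0.5, -1.8]
grip_width: 0.62
```

>>> {"name": "play_rows", "arguments": {
  "plan": [
    [0,0,8,0,0,0,-1],
    [0,0,15,0,0,0,-1],
    [0,0,25,0,0,0,-1],
    [0,0,35,0,0,0,-1],
    [0,0,35,0,0,0,-1]
  ]
}}

```text
time_s: 10.48
eef_pos: [622.8, 141.6, 164.6]
ee_rot: [-0.006, 0.164, 0.986, -0.001]
force: [-0.3, 0.3, -2.6]
grip_width: 0.624
```

>>> {"name": "play_rows", "arguments": {
  "plan": [
    [0,-10,35,0,0,0,-1],
    [-4,-20,30,0,0,0,-1],
    [-6,-36,10,0,0,0,-1],
    [-6,-36,0,0,0,0,-1],
    [-6,-36,0,0,0,0,-1]
  ]
}}

```text
time_s: 10.9
eef_pos: [600.9, 6.1, 255.9]
ee_rot: [0.002, 0.159, 0.987, 0.0]
force: [1.3, -1.0, -2.5]
grip_width: 0.622
```

>>> {"name": "play_rows", "arguments": {
  "plan": [
    [-6,-36,0,0,0,0,-1],
    [-6,-36,0,0,0,0,-1],
    [-6,-36,0,0,0,0,-1],
    [-6,-36,0,0,0,0,-1],
    [0,0,0,0,0,0,-1]
  ]
}}

```text
time_s: 11.32
eef_pos: [573.0, -149.8, 261.0]
ee_rot: [0.005, 0.161, 0.987, -0.001]
force: [0.7, 0.1, -1.5]
grip_width: 0.617
```

>>> {"name": "play_rows", "arguments": {
  "plan": [
    [-4,-22,-10,0.004,0.009,0,-1],
    [0,0,-25,0,0,0,-1],
    [0,0,-25,0,0,0,-1],
    [0,0,-20,0,0,0,-1],
    [0,0,0,0,0,0,-1]
  ]
}}

```text
time_s: 11.73
eef_pos: [567.8, -176.4, 182.9]
ee_rot: [0.003, 0.164, 0.987, -0.001]
force: [-0.3, 0.0, -2.4]
grip_width: 0.622
```

>>> {"name": "play_rows", "arguments": {
  "plan": [
    [0,4,-10,0.003,0.006,0,-1],
    [0,0,-10,0,0,0,-1],
    [0,0,-8,0,0,0,-1],
    [0,0,-5,0,0,0,-1],
    [0,0,0,0,0,0,-1]
  ]
}}

```text
time_s: 12.15
eef_pos: [569.0, -171.8, 151.2]
ee_rot: [0.002, 0.163, 0.987, -0.001]
force: [-0.7, -0.2, -1.6]
grip_width: 0.62
```

Run:
```python
from h import *
s=sense();print(s['eef_pos'],s['ee_rot'])
S=optics.capture('scene');T=optics.capture('top')
k=lambda c,x,y:cv2.resize(c['img'][y:y+150,x:x+150],(400,400))
cv2.imwrite('pics/preB.png',np.hstack([k(S,70,75),k(T,300,105)]))
```

```text
[ 568.99051598 -171.77193403  151.22291088] [ 2.25781486e-03  1.63099642e-01  9.86606760e-01 -7.14517554e-04]
```

View pics/preB.png

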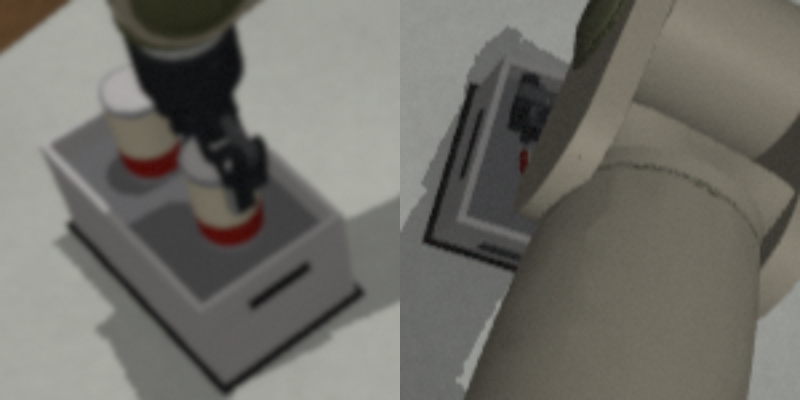

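Tin B is inside the box above the platform, base at about (230,230) in the left crop. Tin A still stands, with its base at (150,165). I'll lower slowly to TCP z of about 124.

>>> {"name": "play_rows", "arguments": {
  "plan": [
    [0,0,-4,0,0.004,0,-1],
    [0,0,-3,0,0,0,-1],
    [0,0,-3,0,0,0,-1],
    [0,0,-3,0,0,0,-1],
    [0,0,-3,0,0,0,-1]
  ]
}}

```text
time_s: 12.67
eef_pos: [570.3, -172.6, 137.1]
ee_rot: [0.003, 0.163, 0.987, -0.002]
force: [-0.2, -0.4, -1.6]
grip_width: 0.626
```

>>> {"name": "play_rows", "arguments": {
  "plan": [
    [0,0,-3,0,0,0,-1],
    [0,0,-3,0,0,0,-1],
    [0,0,-3,0,0,0,-1],
    [0,0,0,0,0,0,-1],
    [0,0,0,0,0,0,-1]
  ]
}}

```text
time_s: 13.08
eef_pos: [570.3, -172.5, 126.8]
ee_rot: [0.003, 0.163, 0.987, -0.002]
force: [0.9, -0.8, -0.7]
grip_width: 0.623
```

>>> {"name": "play_rows", "arguments": {
  "plan": [
    [0,0,-3,0.003,0.005,0,-1],
    [0,0,0,0,0,0,-1],
    [0,0,0,0,0,0,0.5],
    [0,0,0,0,0,0,0.6],
    [0,0,0,0,0,0,0.6]
  ]
}}

```text
time_s: 13.5
eef_pos: [570.7, -172.9, 124.3]
ee_rot: [0.001, 0.163, 0.987, -0.001]
force: [0.2, 0.0, -0.6]
grip_width: 0.8
```

>>> {"name": "play_rows", "arguments": {
  "plan": [
    [0,0,0,0,0,0,0.6],
    [0,0,8,0,0,0,0.6],
    [0,0,15,0,0,0,0.6],
    [0,0,30,0,0,0,0.6],
    [0,0,35,0,0,0,0.6]
  ]
}}

```text
time_s: 13.92
eef_pos: [567.8, -171.4, 209.7]
ee_rot: [-0.006, 0.163, 0.987, 0.001]
force: [-0.0, -0.1, -0.0]
grip_width: 0.798
```

>>> {"name": "play_rows", "arguments": {
  "plan": [
    [0,0,35,0,0,0,0.6],
    [0,38,0,0,0,0,0.6],
    [0,38,0,0,0,0,0.6],
    [0,38,0,0,0,0,0.6],
    [0,38,0,0,0,0,0.6]
  ]
}}

```text
time_s: 14.33
eef_pos: [568.9, -22.0, 258.7]
ee_rot: [0.003, 0.169, 0.986, -0.002]
force: [-0.0, 0.4, -0.0]
grip_width: 0.801
```

>>> {"name": "play_rows", "arguments": {
  "plan": [
    [0,38,0,0,0,0,0.6],
    [0,38,0,0,0,0,0.6],
    [0,38,0,0,0,0,0.6],
    [0,0,0,0,0,0,0.6],
    [0,0,0,0,0,0,0.6]
  ]
}}

```text
time_s: 14.75
eef_pos: [566.9, 104.5, 263.7]
ee_rot: [0.006, 0.165, 0.986, -0.001]
force: [-1.1, -1.4, 0.1]
grip_width: 0.803
```

Run:
```python
from h import *
s=sense();print(s['eef_pos'],s['time_s'])
S=optics.capture('scene');T=optics.capture('top')
np.save('pics/S2.npy',S,allow_pickle=True);np.save('pics/T2.npy',T,allow_pickle=True)
k=lambda c,x,y:cv2.resize(c['img'][y:y+150,x:x+150],(400,400))
cv2.imwrite('pics/postB.png',np.hstack([k(S,70,75),k(T,300,105)]))
for zt,n,P in ((164,'A',(538.5,-278)),(164,'B',(570.3,-172.5))):
    P=P+(zt,);a,b=proj(S,P),proj(T,P);p,e=lid(S['img'],*a,lo=9);q,f=lid(T['img'],*b,lo=9)
    X,g=tri(S,p,T,q);print(n,np.round([a,p,b,q],1).tolist(),e,f,X.round(1),g.round(1))
```

```text
[566.91099488 104.51415502 263.70210507] 14.75
A [[119.9, 112.8], [120.7, 112.7], [416.4, 176.9], [417.2, 176.8]] [14.3 20.4] [21.9 23.5] [ 538.1 -277.7  165. ] 2.8
B [[150.2, 141.9], [151.1, 141.6], [364.0, 160.4], [364.7, 160.5]] [15.6 21.4] [22.3 23.4] [ 569.3 -172.5  164.4] 2.7
```

View pics/postB.png

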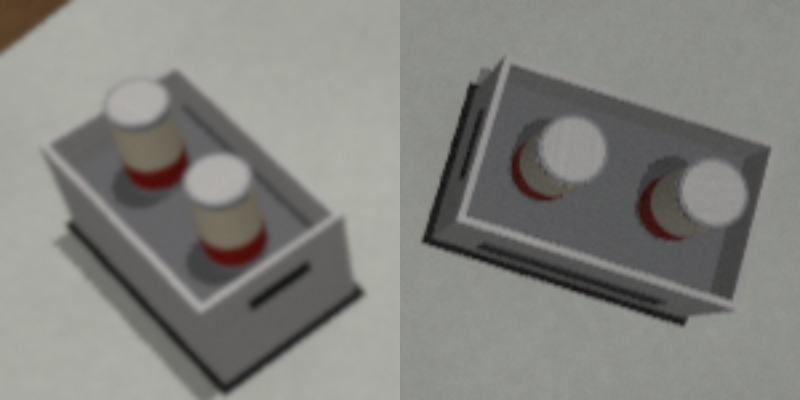

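Both tins stand upright, lids at about (137,103) and (218,178) in the left crop. Their measured tops, near z = 165 mm, put the platform about 28 mm down.

```bash
python3 -c "
from h import *
print(ctrl.finish_job())"
```

```text
the job is handed in; nothing more can be done
None
```

I loaded both slim tall tins into the spring lift, upright and side by side, let go of them, and handed the job in at about 15 s. The hand-in gives no verdict.

- **Final positions:** A last two-view measurement put the lids at (538, -278, 165) and (569, -172, 164) mm. That means the platform has sunk about 28 mm, inside the required 20 to 40 mm. The gripper was well clear of everything.
- **Softness:** I lowered each tin slowly until the platform carried its weight before opening the gripper. The wrist force readings stayed below about 3 N, and my lowering targets kept the platform far above its bottom stop.
- **Disagreements:** The two cameras differed by 2 to 3 mm on the lid centres, about what the calibration allows. The hand-picked rim corners came out at 109 to 117 mm high against the stated 116, with up to 6 mm between views. I used them only to place the box's centre and direction, and used the stated rim height for the heights. The tool drifted up to 5 mm and about 0.02 rad during long moves, and I corrected this before gripping and releasing.

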